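# Flip the double-ended bit in its case

## Task

The golden end of the double-ended driver bit is the unused one, so get it ready: open the blue bit case until its lid rests back on its stop, lift the bit out of its cradle, turn it end for end and lay it back (do not drop it) fully down in the cradle, so that the golden end points to the front of the case (the side with the lid handle). Leave the lid open, let go of everything, and do not disturb the tape measure, the jar or the glue bottle beside the case.

Things in the scene. Friction and masses are not known exactly. Their poses are not given: they have to be found in the camera images.
- bit_box: Blue case, 140 mm deep (its x), 190 wide (y), 55 high without the lid; walls and floor 4 mm, open-topped under the lid; fixed on a 12 mm plywood board on the work surface. Origin: centre of its underside; x points to the back (hinge side), -x to the front (handle side), z up. The floor beside and between the cradle's saddles is clear for fingers.
- lid (a joint): Lid angle, rad: 0 shut, growing as the front edge swings up and back, 1.85 on its stop (leaning back 16 degrees past upright). Unsprung, 0.25 kg: let go below about 1.5 it falls shut, beyond about 1.7 it falls gently back on its stop. The lid is 140 mm deep, 190 wide, 15 high.
- lid_handle (a point): Middle of the lid's handle: round steel bar 10 mm thick, 100 mm long, parallel to the case's y, 40 mm in front of the lid's front edge on two side arms (35 mm clear between bar and lid). Moves with the lid; when shut 182 mm before and 9 mm above the hinge axis. Being round, it can turn between fingers that pinch it from above all the way to the stop.
- lid_hinge (a point): Middle of the lid's hinge axis, fixed on the case at its back, 72 mm behind the case's middle and 57 mm above its underside; the axis runs along the case's y.
- cradle (a point): Centre of the grey cradle = centre of the seated bit, 36 mm above the case's underside. Two upright U saddles, centred 29 mm before and behind it, each 8 mm thick (case x) and 34 wide (y), with a slot 13 mm wide that widens at the top; slot floor 31 mm and saddle top about 47 mm above the underside.
- bit: Double-ended driver bit, 104 mm long, about 70 g; origin at its centre, x along its length to the golden end. A black sleeve 18 mm thick, 40 mm long in its middle (grip here) lies between the saddles with 5 mm to spare at each end; the round 10 mm shanks lie in the slots. It starts in the cradle, golden end to the back of the case.
- bit_gold (a point): Tip of the bit's golden (unused) end.
- bit_dark (a point): Tip of the bit's dark steel (worn) end.
- tape_measure: Bystander: green tape measure, 34 x 76 x 65 mm, standing on the board beside the case; origin at the centre of its underside.
- screw_jar: Bystander: clear jar with green lid, 60 mm wide, 78 mm high, beside the case; origin at the centre of its underside.
- glue_bottle: Bystander: small white glue bottle with a red nozzle, 29 mm wide, 110 mm high, beside the case; origin at the centre of its underside.

How it is judged:
On the way, in this order (a step that is already met when the one before it is completed fails the run):
1. the lid is open on its stop (value of joint lid above 1.78 rad), for 0.2 s.
2. the bit is lifted clear out of the cradle (z of bit in the frame of bit_box above 0.06 m), for 0.1 s.
At the end, for the whole second after the job is handed in: The lid is open on its stop (above 1.78 rad); the bit lies at rest, fully down in both saddles (both tips less than 38.5 mm above the case's underside; seated, they are at 36), centred within 8 mm and in line with the case within 0.1 rad, golden end to the front (value of joint lid above 1.78 rad and x of bit_gold in the frame of bit_box below -0.044 m and horizontal distance between bit and cradle below 0.008 m and z of each of bit_gold, bit_dark in the frame of bit_box below 0.0385 m and angle between the x axis of bit and the x axis of bit_box, either way round below 0.1 rad and linear speed of bit below 0.02 m/s); the robot touches nothing.
It fails at once if a bystander (tape measure, jar or glue bottle) is shoved more than 25 mm or tipped over (distance of any of tape_measure, screw_jar, glue_bottle from where it was at the start of the episode above 0.025 m or angle between any of tape_measure, screw_jar, glue_bottle's own z axis and vertical above 0.5 rad).
It fails at once if the bit is dropped from more than 20 mm above its seat (z of bit in the frame of bit_box above 0.056 m and contact force between bit and anything else below 0.02 N and linear speed of bit above 0.25 m/s).
It also fails if it takes over 58 s, if anything falls off the work surface, if the arm or the gripper's body presses on something with over 40 N, if the wrist force passes 120 N, or if a joint passes its speed limit or range.

## Robot

A 6-joint arm with a two-finger parallel gripper is mounted at the origin on a cart in front of the work surface, level with it; the furniture and walls round the work are solid. World frame = base frame: x ahead of the robot, y to its left, z up, the work surface at z = 0. Lengths are in m, angles in rad, forces in N, time in s.
With the tool pointing down it reaches from about 0.425 to 0.925 m from the base axis. Payload 12.5 kg.
Tool frame: the origin (TCP) lies at the very end of the fingers, on their centre line; the grasp point (between the pads) lies 19 mm behind it; z points along the fingers, y is the line along which they close (so a half turn about z gives the same grasp; the last joint's range is limited). The gripper opens to 85 mm and grips with 20 to 120 N. Pads are 22 mm wide; open, the fingers measure 114 mm over their backs; the gripper's body (76 mm by 85 mm) begins 54 mm behind the grasp point. The pads swing forward as they close: fully open they stand 13 mm farther back than shut.
Start: joints at [-1.228, 0.491, 1.559, -0, 1.092, -0.106], TCP at [0.271, -0.563, 0.231] pointing down, gripper open.
Joint ranges: [-3.1, 3.1], [-0.84, 2.19], [0.05, 2.79], [-1.13, 4.28], [0.06, 2.93], [-2.69, 2.69]. Speed limits (rad/s): [2.22, 2.22, 2.79, 3.14, 3.14, 3.14].

## Interface

Orientations are given as [roll, pitch, yaw] about the fixed x, y, z axes, in that order (R = Rz(yaw) Ry(pitch) Rx(roll)).
In Python, from rig import ctrl, optics gives the robot as it stands.
- The arm moves only by the shell command python3 -m inch 'ROWS' [FORCE]. ROWS is JSON, a list of rows, each an object with "fingers": the closure in counts, from 0 (fully open) to 255 (shut); "xyz": the shift along the tool's x, y, z in cm, a list of three; "turn": the turn about the tool's z in rad. In form: [{"fingers": fingers, "xyz": [x, y, z], "turn": turn}, ...]. A call has 1 to 12 rows; each row is the pose to reach, as a shift and turn from the pose commanded when the call began, along the tool's axes at that moment; what a row does not reach only later rows make up. A row lasts 1/10 s, in which the tool goes at most 50 mm and 8.59 degrees, less where a joint would pass 70% of its speed; a pose out of reach is approached as far as the arm can. A call with a gripper value outside its range is refused whole. The fingers move at their own pace and stop on an object; FORCE is the grip in N (left out, the last holds). Time passes only in rows, so rows that repeat a pose let the fingers close. It gives the time, the measured TCP pose, the force, the opening and the grip force at its end, in the units of the state.
- ctrl.get_state(): the state, without advancing time (a new reading comes with each control period).
- optics.get_image(name): name is "scene" or "top" or "wrist"; returns a dict with "pixels" (400x640x3 uint8, blue, green, red), "vfov" (degrees; the focal length in pixels is half the picture's height over the tangent of half this angle, whatever the lens; pixels are square), "cx", "cy" (the principal point, pixels), "extrinsics" (4x4, takes a point from world to camera coordinates). Camera axes: x right, y down, z forward; pixel columns grow to the right and rows downward; lengths in m; the calibration is good to about 2 mm. A picture is of the moment at which its call begins. There is no depth.
- ctrl.sign_off(): hands the job in; it is judged then, once.
The state is a dict: "time_s": time; "joints": joint angles; "dq": joint speeds; "tau": joint torques, N m; "eef_pos": TCP position; "orientation": TCP orientation; "ft_force": force on the tool from outside, world axes, zero at the start; "wrist_torque": the same for the moment, N m; "finger_gap": finger opening in m; "grip_force": force on a finger pad.
Only numpy, scipy, OpenCV 4.12 (cv2) and the standard library are available. Lean on these libraries where they do the work, as an engineer would, in place of code of your own. Each camera call takes 0.05 s, during which the arm holds its last target. There are 200 camera calls.

## Working session

There is one attempt and no reset: what is moved stays moved. The work goes in short steps, Python scripts to look and compute and a shell command to move; the robot and the scene stay as the last step left them, time stands still between calls to the robot, and variables do not carry over. Pictures are saved under pics/ and viewed, at most 10 in all, crops included, and the job is handed in when it is done.

```bash
ls; mkdir -p pics; cat > h.py <<'E'
import numpy as np,cv2
from rig import ctrl,optics
from scipy.spatial.transform import Rotation as R
def cam(n,fn=None):
    d=optics.get_image(n)
    d['pixels']=np.array(d['pixels'],np.uint8)
    if fn: cv2.imwrite('pics/'+fn,d['pixels'])
    return d
def f(d): return d['pixels'].shape[0]/2/np.tan(np.radians(d['vfov'])/2)
def ray(d,u,v):
    E=np.array(d['extrinsics']);Rm=E[:3,:3];o=-Rm.T@E[:3,3]
    r=Rm.T@np.array([(u-d['cx'])/f(d),(v-d['cy'])/f(d),1]);return o,r/np.linalg.norm(r)
def onz(d,u,v,z):
    o,r=ray(d,u,v);return o+r*(z-o[2])/r[2]
def proj(d,p):
    E=np.array(d['extrinsics']);c=E[:3,:3]@np.array(p)+E[:3,3]
    return np.array([d['cx']+f(d)*c[0]/c[2],d['cy']+f(d)*c[1]/c[2]])
E
python3 - <<'E'
from h import *
for n in('scene','top'):
    d=cam(n,n+'0.png');print(n,d['vfov'],d['cx'],d['cy'],np.round(d['extrinsics'],3).tolist())
print(ctrl.get_state())
E
```

```text
pics
scene 57.875200483145306 318.1312203981439 195.5356586815489 [[-0.71, -0.704, -0.02, 0.482], [-0.274, 0.302, -0.913, 0.177], [0.649, -0.643, -0.407, 0.645], [0.0, 0.0, 0.0, 1.0]]
top 42.427954814131674 330.23342217394463 203.24139275429152 [[-0.015, -1.0, -0.006, 0.19], [-0.994, 0.016, -0.108, 0.547], [0.108, 0.005, -0.994, 1.027], [0.0, 0.0, 0.0, 1.0]]
{'time_s': 0.1, 'joints': array([-1.22762017e+00,  4.91499426e-01,  1.55940692e+00, -6.72376312e-06,
        1.09171251e+00, -1.05610145e-01]), 'dq': array([-0.00080151, -0.0014477 ,  0.00156308, -0.00173367, -0.00354692,
       -0.00014374]), 'tau': array([ 1.55143200e-03, -6.19449735e+01, -2.62025732e+01, -1.23182572e-04,
        2.94840953e-03, -7.01751190e-06]), 'eef_pos': array([ 0.27111237, -0.56290322,  0.23077975]), 'orientation': array([-3.14057154e+00, -1.02245644e-04,  4.48789348e-01]), 'ft_force': array([ 0.17195245,  0.0154646 , -0.29188481]), 'wrist_torque': array([ 0.03141662,  0.04648272, -0.05618001]), 'grip_force': 0.0, 'finger_gap': 0.08572522781100327}
```

View pics/top0.png

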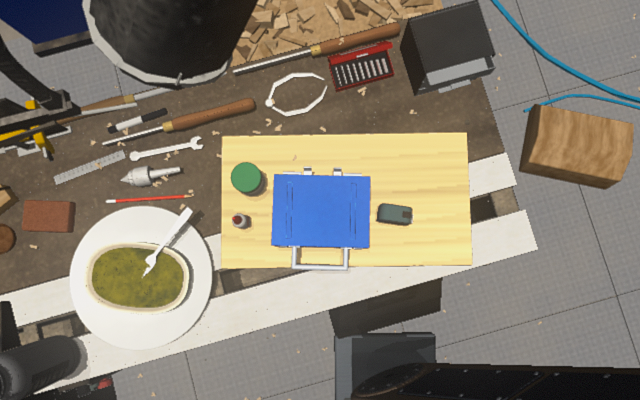

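View pics/scene0.png

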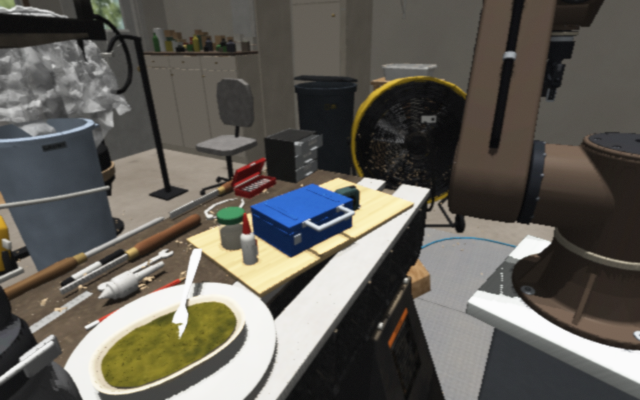

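The top view shows the blue lid at columns 272–370 and rows 175–248. The handle bar is near row 266 (columns 292–349), the jar at (246,178), the glue at (240,221) and the tape at (394,214). Next I'll measure these.

```bash
python3 - <<'E'
from h import *
d=cam('top');im=d['pixels'];hsv=cv2.cvtColor(im,cv2.COLOR_BGR2HSV)
m=cv2.inRange(hsv,(105,150,60),(125,255,255));m[:, :200]=0;m[:,420:]=0;m[:130]=0
c=max(cv2.findContours(m,0,2)[0],key=cv2.contourArea);r=cv2.minAreaRect(c);b=cv2.boxPoints(r);print(r)
P=[onz(d,u,v,.082) for u,v in b];print(np.round(P,4))
for i in range(4):
    e=P[(i+1)%4]-P[i];print(np.linalg.norm(e),np.degrees(np.arctan2(e[1],e[0])))
# handle: grey in region
x=im.astype(int);g=((x.max(2)-x.min(2))<25)&(x.max(2)>120);g[:252]=0;g[275:]=0;g[:,:285]=0;g[:,355:]=0
ys,xs=np.nonzero(g);print(len(ys),xs.min(),xs.max(),ys.min(),ys.max())
for u in range(300,345,8):
    v=ys[xs==u];print(u,v.min() if len(v) else None,v.max() if len(v) else None, im[258:274,u].mean(1).astype(int))
for n,u,v,z in(('jar',246,178,.09),('glue',240,221,.12),('tape',394,214,.077)):print(n,onz(d,u,v,z))
cv2.imwrite('pics/c.png',cv2.resize(im[120:290,210:480],None,fx=2.9,fy=2.9,interpolation=2))
E
```

```text
((320.67657470703125, 210.76039123535156), (96.33718872070312, 70.53999328613281), 1.3971810340881348)
[[0.4651 0.2953 0.082 ]
 [0.6033 0.2915 0.082 ]
 [0.5955 0.1025 0.082 ]
 [0.4577 0.1091 0.082 ]]
0.13818181114992226 -1.5834309214010973
0.18917786758117336 -92.3594550435901
0.13794082043197484 177.25868879820365
0.18638718954665204 87.71167164099089
719 291 354 252 274
300 264 274 [155 157 158 157 149 112 122 198 230 238 202 136  99  70  81 149]
308 264 274 [212 215 214 215 213 170 120 184 228 240 214 158 101 161 216 222]
316 264 274 [212 214 214 215 215 192 124 177 224 238 217 182 176 202 208 217]
324 265 274 [212 213 214 215 217 200 115 148 215 235 225 184 167 205 206 208]
332 265 274 [212 215 214 214 214 208 173 134 201 231 233 192 167 205 205 207]
340 265 274 [195 199 199 197 195 194 173 126 193 229 237 206 186 206 207 214]
jar [0.59554876 0.34397662 0.09      ]
glue [0.50944856 0.34995803 0.12      ]
tape [0.52167413 0.05635667 0.077     ]
```

View pics/c.png

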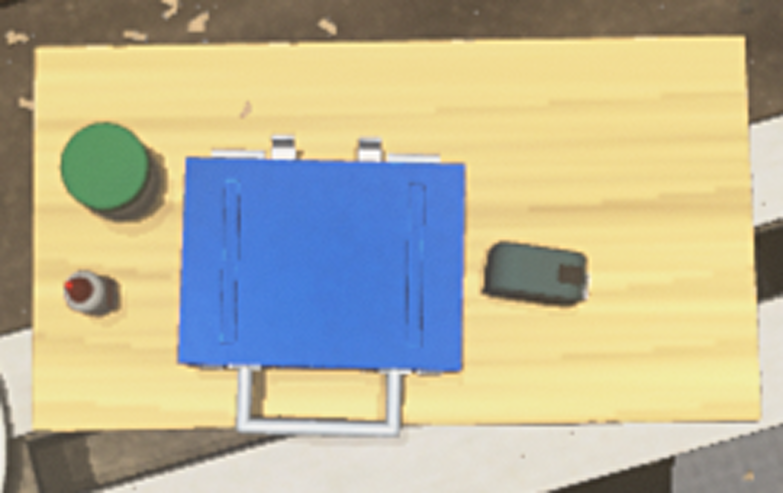

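```bash
cat >> h.py <<'E'
def go(p,yaw):
    s=ctrl.get_state();a=s['orientation'];M=R.from_euler('xyz',a).as_matrix()
    dy=(yaw-a[2]+np.pi)%(2*np.pi)-np.pi
    print('rel cm',np.round(M.T@(np.array(p)-s['eef_pos'])*100,2),'turn',round(-dy,4),'tcp',np.round(s['eef_pos'],4),'rpy',np.round(a,3),'gap',round(s['finger_gap'],4),'grip',round(s['grip_force'],1),'ft',np.round(s['ft_force'],1),'t',s['time_s'],'j6',round(s['joints'][5],2))
E
python3 - <<'E'
from h import *
d=cam('top')
print(onz(d,300,266.8,.078),onz(d,340,267.4,.078))
go([.55,-.1,.23],1.53);go([.425,.204,.23],1.53)
E
```

```text
[0.42204142 0.2410789  0.078     ] [0.41970069 0.16375044 0.078     ]
rel cm [ 45.21 -29.62   0.12] turn -1.0812 tcp [ 0.2712 -0.563   0.231 ] rpy [-3.141 -0.     0.449] gap 0.0852 grip 0.0 ft [ 0.3 -0.   0.4] t 0.2 j6 -0.11
rel cm [ 47.14 -62.43   0.14] turn -1.0812 tcp [ 0.2712 -0.563   0.231 ] rpy [-3.141 -0.     0.449] gap 0.0852 grip 0.0 ft [ 0.3 -0.   0.4] t 0.2 j6 -0.11
```

```bash
A='{"fingers":160,"xyz":[45,-30,0],"turn":-1.08}'; python3 -m inch '[{"fingers":160,"xyz":[45,-30,0],"turn":-1.08},{"fingers":160,"xyz":[45,-30,0],"turn":-1.08},{"fingers":160,"xyz":[45,-30,0],"turn":-1.08},{"fingers":160,"xyz":[45,-30,0],"turn":-1.08},{"fingers":160,"xyz":[45,-30,0],"turn":-1.08},{"fingers":160,"xyz":[45,-30,0],"turn":-1.08},{"fingers":160,"xyz":[45,-30,0],"turn":-1.08},{"fingers":160,"xyz":[45,-30,0],"turn":-1.08},{"fingers":160,"xyz":[45,-30,0],"turn":-1.08},{"fingers":160,"xyz":[45,-30,0],"turn":-1.08},{"fingers":160,"xyz":[45,-30,0],"turn":-1.08},{"fingers":160,"xyz":[45,-30,0],"turn":-1.08}]' 25
python3 - <<'E'
from h import *
go([.421,.203,.18],1.533)
E
```

```text
time_s: 1.4
eef_pos: [0.5481, -0.0938, 0.2311]
orientation: [3.141, -0.0, 1.533]
ft_force: [-1.2, -1.1, 0.4]
finger_gap: 0.0317
grip_force: 0.0
rel cm [ 29.18 -13.81   5.12] turn 0.0003 tcp [ 0.5481 -0.0938  0.2311] rpy [ 3.141 -0.     1.533] gap 0.0317 grip 0.0 ft [-1.2 -1.1  0.4] t 1.4 j6 -0.25
```

```bash
python3 -m inch '[{"fingers":160,"xyz":[29.2,-13.8,5],"turn":0},{"fingers":160,"xyz":[29.2,-13.8,5],"turn":0},{"fingers":160,"xyz":[29.2,-13.8,5],"turn":0},{"fingers":160,"xyz":[29.2,-13.8,5],"turn":0},{"fingers":160,"xyz":[29.2,-13.8,5],"turn":0},{"fingers":160,"xyz":[29.2,-13.8,5],"turn":0},{"fingers":160,"xyz":[29.2,-13.8,5],"turn":0},{"fingers":160,"xyz":[29.2,-13.8,5],"turn":0},{"fingers":160,"xyz":[29.2,-13.8,5],"turn":0},{"fingers":160,"xyz":[29.2,-13.8,5],"turn":0},{"fingers":160,"xyz":[29.2,-13.8,5],"turn":0}]'
python3 - <<'E'
from h import *
d=cam('wrist','w1.png');go([.421,.203,.061],1.533)
print(proj(d,[.421,.203,.078]),np.round(d['extrinsics'],3).tolist())
E
```

```text
time_s: 2.5
eef_pos: [0.4214, 0.199, 0.1814]
orientation: [3.141, 0.0, 1.527]
ft_force: [0.6, 0.4, -0.7]
finger_gap: 0.0321
grip_force: 0.0
rel cm [ 0.4  -0.06 12.04] turn -0.0059 tcp [0.4214 0.199  0.1814] rpy [3.141 0.    1.527] gap 0.0322 grip 0.0 ft [0.4 0.2 0.1] t 2.55 j6 0.34
[319.52599775 194.68507065] [[0.999, -0.044, 0.001, -0.411], [-0.042, -0.946, 0.321, 0.18], [-0.013, -0.321, -0.947, 0.402], [0.0, 0.0, 0.0, 1.0]]
```

View pics/w1.png

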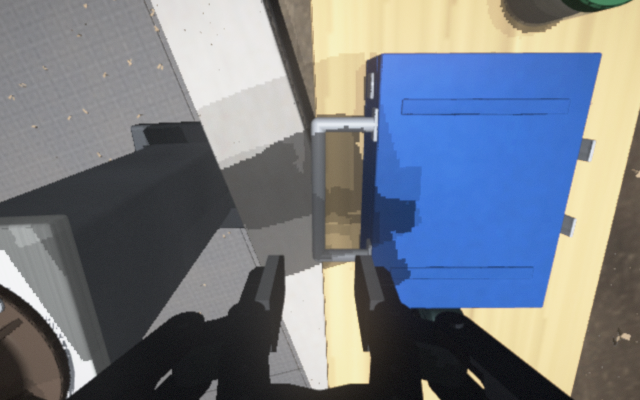

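The wrist picture shows the bar running from (316,120) to (319,258). My prediction for its middle was (319.5,195), so the estimate holds. I'll descend and pinch.

```bash
python3 -m inch '[{"fingers":160,"xyz":[0.3,-0.05,4],"turn":0},{"fingers":160,"xyz":[0.3,-0.05,8],"turn":0},{"fingers":160,"xyz":[0.3,-0.05,10],"turn":0},{"fingers":160,"xyz":[0.3,-0.05,12],"turn":0},{"fingers":160,"xyz":[0.3,-0.05,12],"turn":0},{"fingers":255,"xyz":[0.3,-0.05,12],"turn":0},{"fingers":255,"xyz":[0.3,-0.05,12],"turn":0},{"fingers":255,"xyz":[0.3,-0.05,12],"turn":0},{"fingers":255,"xyz":[0.3,-0.05,12],"turn":0},{"fingers":255,"xyz":[0.3,-0.05,12],"turn":0},{"fingers":255,"xyz":[0.3,-0.05,12],"turn":0}]' 25
python3 - <<'E'
from h import *
go([.421,.203,.061],1.533)
r=.1822;p0=np.arctan2(9,182)
for th in np.linspace(0,1.86,13): print(round(th,2),np.round([100*r*(np.cos(p0)-np.cos(p0+th)),-100*r*(np.sin(p0+th)-np.sin(p0))],1))
E
```

```text
time_s: 3.65
eef_pos: [0.4208, 0.2029, 0.062]
orientation: [3.14, -0.0, 1.529]
ft_force: [-0.6, -5.0, 7.2]
finger_gap: 0.009
grip_force: 25.1
rel cm [0.01 0.02 0.1 ] turn -0.0041 tcp [0.4208 0.2029 0.062 ] rpy [ 3.14  -0.     1.529] gap 0.009 grip 25.1 ft [-0.6 -5.   7.2] t 3.65 j6 0.35
0.0 [ 0. -0.]
0.16 [ 0.4 -2.8]
0.31 [ 1.1 -5.5]
0.46 [ 2.3 -8.1]
0.62 [  3.9 -10.4]
0.78 [  5.8 -12.5]
0.93 [  8.  -14.2]
1.08 [ 10.5 -15.6]
1.24 [ 13.1 -16.6]
1.4 [ 15.9 -17.2]
1.55 [ 18.7 -17.3]
1.7 [ 21.5 -17. ]
1.86 [ 24.3 -16.3]
```

```bash
python3 -m inch '[{"fingers":255,"xyz":[0,0.1,-1.4],"turn":0},{"fingers":255,"xyz":[0,0.4,-2.8],"turn":0},{"fingers":255,"xyz":[0,0.7,-4.2],"turn":0},{"fingers":255,"xyz":[0,1.1,-5.5],"turn":0},{"fingers":255,"xyz":[0,1.7,-6.8],"turn":0},{"fingers":255,"xyz":[0,2.3,-8.1],"turn":0},{"fingers":255,"xyz":[0,3.1,-9.3],"turn":0},{"fingers":255,"xyz":[0,3.9,-10.4],"turn":0},{"fingers":255,"xyz":[0,4.8,-11.5],"turn":0},{"fingers":255,"xyz":[0,5.8,-12.5],"turn":0},{"fingers":255,"xyz":[0,8.0,-14.2],"turn":0},{"fingers":255,"xyz":[0,8.0,-14.2],"turn":0}]'
python3 - <<'E'
from h import *
go([.421,.203,.061],1.533)
d=cam('scene','s2.png')
E
```

```text
time_s: 4.85
eef_pos: [0.5011, 0.1996, 0.2063]
orientation: [3.14, -0.0, 1.529]
ft_force: [-14.9, -1.7, 20.5]
finger_gap: 0.0088
grip_force: 26.8
rel cm [-1.000e-02 -8.040e+00  1.452e+01] turn -0.0042 tcp [0.5011 0.1996 0.2063] rpy [ 3.14  -0.     1.529] gap 0.0088 grip 26.8 ft [-14.9  -1.7  20.5] t 4.85 j6 0.3
```

View pics/s2.png

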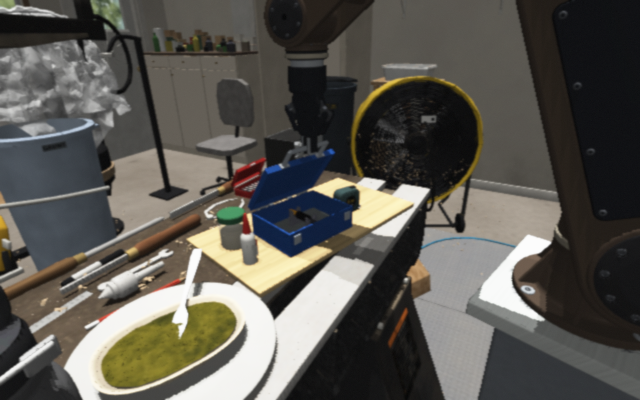

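The lid is about half open at (300,185) with the bar held at the gripper. I'll carry on to the stop.

```bash
python3 -m inch '[{"fingers":255,"xyz":[0,1.2,-1.0],"turn":0},{"fingers":255,"xyz":[0,2.4,-1.6],"turn":0},{"fingers":255,"xyz":[0,3.7,-2.2],"turn":0},{"fingers":255,"xyz":[0,5,-2.6],"turn":0},{"fingers":255,"xyz":[0,6.4,-3],"turn":0},{"fingers":255,"xyz":[0,7.9,-3.2],"turn":0},{"fingers":255,"xyz":[0,9.3,-3.3],"turn":0},{"fingers":255,"xyz":[0,10.7,-3.3],"turn":0},{"fingers":255,"xyz":[0,12.1,-3.2],"turn":0},{"fingers":255,"xyz":[0,13.6,-3],"turn":0},{"fingers":255,"xyz":[0,15.5,-2.6],"turn":0},{"fingers":255,"xyz":[0,15.5,-2.6],"turn":0}]'
python3 - <<'E'
from h import *
go([.421,.203,.061],1.533)
E
```

```text
time_s: 6.1
eef_pos: [0.657, 0.1933, 0.2291]
orientation: [3.14, -0.001, 1.528]
ft_force: [1.4, 1.2, 3.3]
finger_gap: 0.0087
grip_force: 26.3
rel cm [ -0.04 -23.65  16.77] turn -0.0046 tcp [0.657  0.1933 0.2291] rpy [ 3.140e+00 -1.000e-03  1.528e+00] gap 0.0087 grip 26.3 ft [1.4 1.2 3.3] t 6.1 j6 0.23
```

```bash
python3 -m inch '[{"fingers":150,"xyz":[0,0.1,0],"turn":0},{"fingers":150,"xyz":[0,0.1,0],"turn":0},{"fingers":150,"xyz":[0,0.1,0],"turn":0},{"fingers":150,"xyz":[0,0.1,0],"turn":0},{"fingers":150,"xyz":[0,0.1,-3],"turn":0},{"fingers":150,"xyz":[0,0.1,-7],"turn":0},{"fingers":150,"xyz":[0,-4,-8],"turn":0},{"fingers":150,"xyz":[0,-8,-8],"turn":0},{"fingers":150,"xyz":[0,-13,-8],"turn":0},{"fingers":150,"xyz":[0,-18,-8],"turn":0},{"fingers":150,"xyz":[0,-23,-8],"turn":0},{"fingers":150,"xyz":[0,-23,-8],"turn":0}]'
python3 - <<'E'
from h import *
d=cam('top','t3.png');im=d['pixels'];cv2.imwrite('pics/t3c.png',cv2.resize(im[120:290,210:480],None,fx=2.9,fy=2.9,interpolation=2))
go([.53,.2,.2],-.04)
E
```

```text
time_s: 7.3
eef_pos: [0.4203, 0.2027, 0.31]
orientation: [-3.141, 0.0, 1.531]
ft_force: [0.1, -0.7, -0.3]
finger_gap: 0.0347
grip_force: 0.0
rel cm [ 0.13 10.67 11.05] turn 1.5704 tcp [0.4232 0.2029 0.3103] rpy [ 3.14 -0.    1.53] gap 0.0355 grip 0.0 ft [ 0.9  0.2 -0.2] t 7.35 j6 0.35
```

View pics/t3c.png

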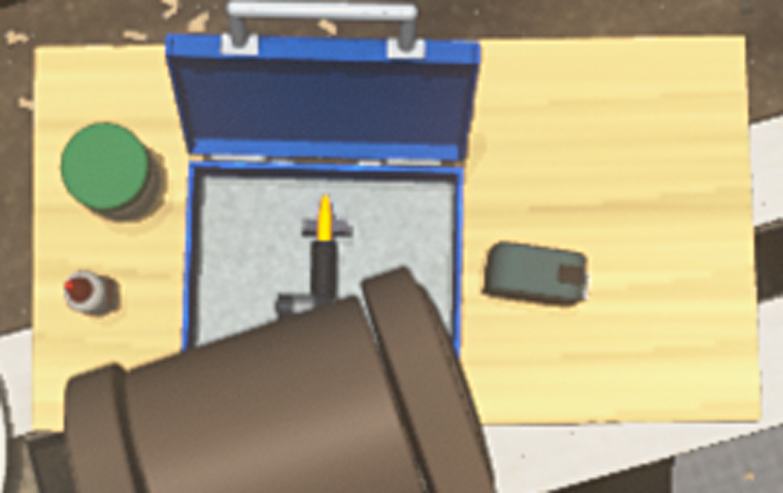

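The lid is open against its stop. The bit is in the cradle with the gold tip at crop (325,195), and the arm hides its front half. I'll move above it and measure with the wrist camera.

```bash
python3 -m inch '[{"fingers":100,"xyz":[0.1,10.7,9],"turn":1.57},{"fingers":100,"xyz":[0.1,10.7,9],"turn":1.57},{"fingers":100,"xyz":[0.1,10.7,9],"turn":1.57},{"fingers":100,"xyz":[0.1,10.7,9],"turn":1.57},{"fingers":100,"xyz":[0.1,10.7,9],"turn":1.57},{"fingers":100,"xyz":[0.1,10.7,9],"turn":1.57},{"fingers":100,"xyz":[0.1,10.7,9],"turn":1.57},{"fingers":100,"xyz":[0.1,10.7,9],"turn":1.57},{"fingers":100,"xyz":[0.1,10.7,9],"turn":1.57},{"fingers":100,"xyz":[0.1,10.7,9],"turn":1.57},{"fingers":100,"xyz":[0.1,10.7,9],"turn":1.57},{"fingers":100,"xyz":[0.1,10.7,9],"turn":1.57}]'
python3 - <<'E'
from h import *
d=cam('top');print('bar',onz(d,321,123.4,.241),'goldtip',onz(d,210+325/2.9,120+195/2.9,.048))
d=cam('wrist','w4.png');go([.53,.2,.031],-.038)
im=d['pixels'];hsv=cv2.cvtColor(im,cv2.COLOR_BGR2HSV)
m=cv2.inRange(hsv,(20,150,120),(35,255,255))
for c in cv2.findContours(m,0,2)[0]:
    if cv2.contourArea(c)>60: print(cv2.boundingRect(c),cv2.contourArea(c))
print('pred centre',proj(d,[.53,.2,.048]))
E
```

```text
time_s: 8.55
eef_pos: [0.5333, 0.1991, 0.219]
orientation: [3.141, -0.0, -0.042]
ft_force: [0.3, -0.2, 0.5]
finger_gap: 0.0519
grip_force: 0.0
bar [0.66129583 0.1932751  0.241     ] goldtip [0.58086283 0.19686383 0.048     ]
rel cm [-0.3  -0.07 18.81] turn -0.0011 tcp [0.533  0.1992 0.2191] rpy [ 3.141 -0.    -0.039] gap 0.052 grip 0.0 ft [-0.1 -0.1 -1. ] t 8.65 j6 1.85
(18, 287, 26, 32) 285.5
pred centre [318.19484885 179.16114158]
```

View pics/w4.png

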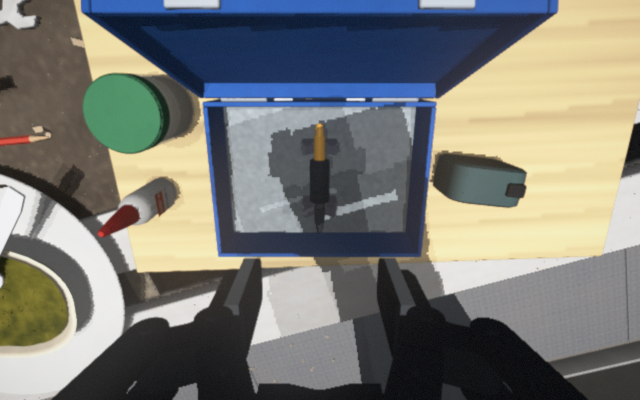

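The wrist picture shows the sleeve from (319,158) to (319,202), the gold tip at (320,123) and the dark tip at (319,232). The top view puts the bar at x = 0.661, so the lid is on its stop.

```bash
python3 - <<'E'
from h import *
d=cam('wrist');g=cv2.cvtColor(d['pixels'],cv2.COLOR_BGR2GRAY)
print(g[176:186,300:340:1][::4].tolist()); print(g[150:210,319].tolist())
for u,v,z in((319.5,158,.057),(319.5,203,.048),(320.5,123,.048),(319,232,.048),(319.5,180,.057)):print(u,v,onz(d,u,v,z))
E
```

```text
[[91, 90, 88, 89, 89, 89, 88, 88, 87, 76, 39, 34, 37, 36, 33, 34, 35, 36, 37, 33, 39, 33, 34, 32, 34, 33, 33, 33, 36, 52, 68, 70, 71, 71, 68, 71, 72, 72, 72, 70], [90, 91, 89, 89, 88, 89, 87, 87, 85, 77, 45, 34, 34, 35, 35, 35, 35, 35, 34, 35, 37, 30, 33, 33, 33, 32, 32, 33, 36, 54, 69, 71, 71, 71, 72, 72, 71, 73, 72, 74], [89, 89, 87, 84, 84, 86, 88, 83, 74, 63, 41, 35, 33, 30, 36, 34, 34, 36, 37, 34, 35, 34, 36, 34, 30, 32, 30, 31, 40, 57, 69, 72, 71, 70, 69, 70, 71, 70, 69, 70]]
[114, 113, 113, 113, 112, 112, 111, 113, 112, 109, 81, 47, 37, 35, 36, 37, 36, 38, 37, 35, 37, 36, 37, 34, 37, 37, 33, 34, 34, 37, 35, 32, 36, 36, 34, 35, 35, 32, 37, 36, 36, 34, 31, 35, 34, 34, 32, 34, 31, 33, 34, 32, 34, 31, 41, 45, 47, 45, 42, 38]
319.5 158 [0.55136928 0.19797894 0.057     ]
319.5 203 [0.50661599 0.19972933 0.048     ]
320.5 123 [0.5804361  0.19595325 0.048     ]
319 232 [0.47697457 0.20137878 0.048     ]
319.5 180 [0.53144714 0.19876211 0.057     ]
```

```bash
python3 -m inch '[{"fingers":100,"xyz":[-0.4,0.02,5],"turn":0},{"fingers":100,"xyz":[-0.4,0.02,9],"turn":0},{"fingers":100,"xyz":[-0.4,0.02,13],"turn":0},{"fingers":100,"xyz":[-0.4,0.02,16],"turn":0},{"fingers":100,"xyz":[-0.4,0.02,18],"turn":0},{"fingers":100,"xyz":[-0.4,0.02,19],"turn":0},{"fingers":100,"xyz":[-0.4,0.02,19],"turn":0},{"fingers":255,"xyz":[-0.4,0.02,19],"turn":0},{"fingers":255,"xyz":[-0.4,0.02,19],"turn":0},{"fingers":255,"xyz":[-0.4,0.02,19],"turn":0},{"fingers":255,"xyz":[-0.4,0.02,19],"turn":0},{"fingers":255,"xyz":[-0.4,0.02,19],"turn":0}]' 40
python3 - <<'E'
from h import *
go([.53,.2,.031],-.038)
E
```

```text
time_s: 9.9
eef_pos: [0.529, 0.1993, 0.0304]
orientation: [-3.141, -0.002, -0.041]
ft_force: [0.4, -0.6, 7.4]
finger_gap: 0.0163
grip_force: 39.1
rel cm [ 0.1  -0.07 -0.06] turn -0.003 tcp [0.529  0.1993 0.0304] rpy [-3.141e+00 -2.000e-03 -4.100e-02] gap 0.0163 grip 39.1 ft [ 0.4 -0.6  7.4] t 9.9 j6 1.86
```

```bash
python3 -m inch '[{"fingers":255,"xyz":[0,0,-1],"turn":0},{"fingers":255,"xyz":[0,0,-2],"turn":0},{"fingers":255,"xyz":[0,0,-4],"turn":0},{"fingers":255,"xyz":[0,0,-6],"turn":0},{"fingers":255,"xyz":[0,0,-8],"turn":0},{"fingers":255,"xyz":[0,0,-10],"turn":0},{"fingers":255,"xyz":[0,0,-12],"turn":0},{"fingers":255,"xyz":[0,0,-12],"turn":0},{"fingers":255,"xyz":[0,0,-12],"turn":0}]'
python3 -m inch '[{"fingers":255,"xyz":[0,0,0],"turn":-0.14},{"fingers":255,"xyz":[0,0,0],"turn":-0.28},{"fingers":255,"xyz":[0,0,0],"turn":-0.42},{"fingers":255,"xyz":[0,0,0],"turn":-0.56},{"fingers":255,"xyz":[0,0,0],"turn":-0.70},{"fingers":255,"xyz":[0,0,0],"turn":-0.84},{"fingers":255,"xyz":[0,0,0],"turn":-0.98},{"fingers":255,"xyz":[0,0,0],"turn":-1.12},{"fingers":255,"xyz":[0,0,0],"turn":-1.26},{"fingers":255,"xyz":[0,0,0],"turn":-1.40},{"fingers":255,"xyz":[0,0,0],"turn":-1.54},{"fingers":255,"xyz":[0,0,0],"turn":-1.57}]'
python3 -m inch '[{"fingers":255,"xyz":[0,0,0],"turn":-0.14},{"fingers":255,"xyz":[0,0,0],"turn":-0.28},{"fingers":255,"xyz":[0,0,0],"turn":-0.42},{"fingers":255,"xyz":[0,0,0],"turn":-0.56},{"fingers":255,"xyz":[0,0,0],"turn":-0.70},{"fingers":255,"xyz":[0,0,0],"turn":-0.84},{"fingers":255,"xyz":[0,0,0],"turn":-0.98},{"fingers":255,"xyz":[0,0,0],"turn":-1.12},{"fingers":255,"xyz":[0,0,0],"turn":-1.26},{"fingers":255,"xyz":[0,0,0],"turn":-1.40},{"fingers":255,"xyz":[0,0,0],"turn":-1.54},{"fingers":255,"xyz":[0,0,0],"turn":-1.57}]'
python3 - <<'E'
from h import *
d=cam('wrist','w5.png');go([.529,.1993,.0304],-.041+np.pi)
a=cam('scene');p=proj(a,ctrl.get_state()['eef_pos']);print(p)
x,y=p.astype(int);c=a['pixels'][max(y-60,0):y+60,x-80:x+80]
cv2.imwrite('pics/m5.png',np.hstack([cv2.resize(d['pixels'],(400,250)),cv2.resize(c,(333,250))]))
E
```

```text
time_s: 10.8
eef_pos: [0.5283, 0.1992, 0.1496]
orientation: [-3.141, -0.001, -0.041]
ft_force: [-0.3, 0.2, -0.6]
finger_gap: 0.0166
grip_force: 39.1
time_s: 12.0
eef_pos: [0.5279, 0.1991, 0.148]
orientation: [-3.14, 0.001, 1.534]
ft_force: [-0.3, -0.3, -1.3]
finger_gap: 0.0166
grip_force: 39.1
time_s: 13.2
eef_pos: [0.5279, 0.1991, 0.1481]
orientation: [-3.141, -0.002, 3.104]
ft_force: [-0.6, -0.3, -1.2]
finger_gap: 0.0167
grip_force: 39.1
rel cm [-0.13  0.03 11.77] turn 0.0019 tcp [0.5279 0.1991 0.1481] rpy [-3.141e+00 -2.000e-03  3.103e+00] gap 0.0168 grip 39.1 ft [ 0.1  0.3 -0.7] t 13.25 j6 -1.29
[301.79587632 175.98120912]
```

View pics/m5.png

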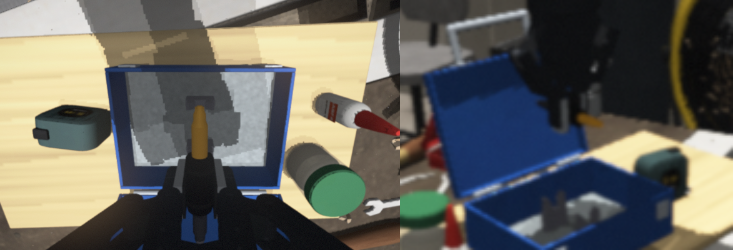

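The bit is held at about z = 0.167 with the gold end to the front, and the empty saddles are visible. I'll check the bit's pitch and centring by triangulating the gold tip.

```bash
python3 - <<'E'
from h import *
s=ctrl.get_state();t=s['eef_pos']
ex=np.array([t[0]-.052*np.cos(.04),t[1]+.052*np.sin(.04),t[2]+.019])
L=[]
for n in('wrist','scene','top'):
    d=cam(n);h=cv2.cvtColor(d['pixels'],cv2.COLOR_BGR2HSV);m=cv2.inRange(h,(14,130,60),(35,255,255))
    e=proj(d,ex);
    k,lab,st,ce=cv2.connectedComponentsWithStats(m)
    for i in range(1,k):
        x,y,w,hh,a=st[i]
        if a>8 and abs(x+w/2-e[0])<60 and abs(y+hh/2-e[1])<60:
            ys,xs=np.nonzero(lab==i);print(n,'exp tip',e.round(1),'box',st[i],'top',xs[ys==ys.min()].mean(),'right',ys[xs==xs.max()].mean(), 'bottom',xs[ys==ys.max()].mean())
E
```

```text
wrist exp tip [319.4 173.9] box [ 306  169   26   86 1892] top 319.0 right 225.0 bottom 319.0
scene exp tip [317.6 173.7] box [306 169  13   7  55] top 308.0 right 174.0 bottom 314.5
```

```bash
python3 -m inch '[{"fingers":255,"xyz":[-0.2,0.02,3],"turn":0},{"fingers":255,"xyz":[-0.2,0.02,6],"turn":0},{"fingers":255,"xyz":[-0.2,0.02,8],"turn":0},{"fingers":255,"xyz":[-0.2,0.02,9],"turn":0},{"fingers":255,"xyz":[-0.2,0.02,9.6],"turn":0},{"fingers":255,"xyz":[-0.2,0.02,10.2],"turn":0},{"fingers":255,"xyz":[-0.2,0.02,10.7],"turn":0},{"fingers":255,"xyz":[-0.2,0.02,11.1],"turn":0},{"fingers":255,"xyz":[-0.2,0.02,11.4],"turn":0},{"fingers":255,"xyz":[-0.2,0.02,11.6],"turn":0},{"fingers":255,"xyz":[-0.2,0.02,11.6],"turn":0}]'
python3 - <<'E'
from h import *
go([.530,.1993,.0304],-.041+np.pi)
E
```

```text
time_s: 14.55
eef_pos: [0.5304, 0.1993, 0.0332]
orientation: [-3.141, -0.0, 3.099]
ft_force: [0.1, -0.7, -0.3]
finger_gap: 0.0167
grip_force: 39.1
rel cm [ 0.04 -0.    0.28] turn -0.0019 tcp [0.5304 0.1993 0.0332] rpy [-3.141 -0.     3.099] gap 0.0167 grip 39.1 ft [ 0.1 -0.7 -0.3] t 14.55 j6 -1.28
```

```bash
python3 -m inch '[{"fingers":255,"xyz":[0,0,0.1],"turn":0},{"fingers":255,"xyz":[0,0,0.2],"turn":0},{"fingers":255,"xyz":[0,0,0.28],"turn":0},{"fingers":255,"xyz":[0,0,0.28],"turn":0}]'
```

```text
time_s: 14.95
eef_pos: [0.5305, 0.1993, 0.0306]
orientation: [-3.142, 0.0, 3.099]
ft_force: [0.6, -1.1, -0.1]
finger_gap: 0.0166
grip_force: 39.3
```

```bash
python3 -m inch '[{"fingers":255,"xyz":[0,0,0.05],"turn":0},{"fingers":255,"xyz":[0,0,0.1],"turn":0},{"fingers":255,"xyz":[0,0,0.1],"turn":0}]'; python3 -m inch '[{"fingers":180,"xyz":[0,0,0],"turn":0},{"fingers":140,"xyz":[0,0,0],"turn":0},{"fingers":100,"xyz":[0,0,0],"turn":0},{"fingers":100,"xyz":[0,0,0],"turn":0},{"fingers":100,"xyz":[0,0,0],"turn":0},{"fingers":100,"xyz":[0,0,-2],"turn":0},{"fingers":100,"xyz":[0,0,-6],"turn":0},{"fingers":100,"xyz":[0,0,-11],"turn":0},{"fingers":100,"xyz":[0,0,-16],"turn":0},{"fingers":100,"xyz":[0,0,-19],"turn":0},{"fingers":100,"xyz":[0,0,-19],"turn":0},{"fingers":100,"xyz":[0,0,-19],"turn":0}]'
python3 - <<'E'
from h import *
d=cam('wrist','w6.png');go([.530,.1993,.0304],-.041+np.pi)
a=cam('scene')
print(proj(d,[.529,.199,.048]));p=proj(a,[.529,.199,.048]).astype(int)
c=a['pixels'][p[1]-45:p[1]+45,p[0]-60:p[0]+60]
cv2.imwrite('pics/m6.png',np.hstack([cv2.resize(d['pixels'][60:260,200:440],(420,350)),cv2.resize(c,(380,350)[:2])[:350]]))
E
```

```text
time_s: 15.25
eef_pos: [0.5305, 0.1994, 0.0303]
orientation: [3.142, 0.001, 3.099]
ft_force: [-1.8, -1.4, 10.4]
finger_gap: 0.0166
grip_force: 40.3
time_s: 16.45
eef_pos: [0.5303, 0.1993, 0.2196]
orientation: [3.141, 0.001, 3.099]
ft_force: [0.4, 0.5, -1.5]
finger_gap: 0.0518
grip_force: 0.0
rel cm [-2.000e-02  1.000e-02  1.882e+01] turn -0.0018 tcp [0.53   0.1993 0.2186] rpy [-3.141e+00 -1.000e-03  3.099e+00] gap 0.0521 grip 0.0 ft [-0.1  0.5 -0.1] t 16.5 j6 -1.28
[319.01988478 175.92553673]
```

View pics/m6.png

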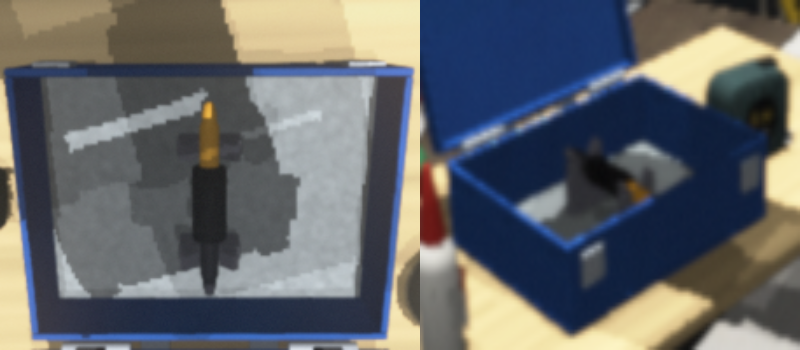

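The gold end is at the front at crop (208,101) and the dark tip is at (209,295). The shanks lie in the saddles, and the wrist felt 10 N of seat contact before release. One numeric check of the centring.

```bash
python3 - <<'E'
from h import *
d=cam('wrist')
a=onz(d,200+208/1.75,60+101/1.75,.048);b=onz(d,200+209/1.75,60+295/1.75,.048)
print(a,b,(a+b)/2,np.linalg.norm(a-b),np.arctan2(*(b-a)[[1,0]]))
g=cv2.cvtColor(d['pixels'],cv2.COLOR_BGR2GRAY)
# saddle wing beside shank, columns left/right
for u in (307,308,331,332): print(u,g[125:220,u].tolist())
# front/back inner floor edges
E
```

```text
[0.47578196 0.20089584 0.048     ] [0.57990655 0.19690597 0.048     ] [0.52784426 0.19890091 0.048     ] 0.10420101244716133 -0.03829949063099567
307 [152, 150, 115, 79, 76, 76, 76, 75, 72, 71, 70, 70, 63, 56, 54, 56, 55, 54, 55, 55, 54, 57, 54, 55, 56, 56, 59, 63, 69, 71, 74, 73, 73, 75, 75, 75, 74, 77, 84, 86, 87, 85, 87, 87, 88, 88, 89, 89, 90, 79, 74, 71, 71, 72, 76, 82, 82, 85, 85, 86, 89, 90, 92, 90, 86, 81, 74, 71, 71, 62, 55, 52, 52, 54, 51, 52, 54, 56, 56, 53, 53, 56, 53, 60, 66, 65, 66, 65, 65, 65, 72, 116, 154, 168, 170]
308 [155, 150, 117, 81, 76, 73, 72, 72, 72, 71, 69, 71, 63, 55, 54, 54, 55, 54, 53, 55, 57, 55, 56, 55, 57, 59, 58, 65, 70, 69, 72, 71, 73, 72, 74, 74, 75, 78, 83, 82, 82, 81, 81, 80, 82, 83, 84, 84, 82, 77, 72, 70, 71, 68, 70, 72, 72, 74, 76, 76, 86, 92, 91, 91, 88, 86, 78, 72, 70, 63, 54, 53, 53, 51, 52, 53, 53, 55, 53, 54, 55, 55, 57, 63, 64, 66, 65, 65, 63, 68, 81, 137, 162, 168, 168]
331 [76, 76, 78, 78, 77, 75, 76, 75, 76, 78, 76, 76, 68, 59, 58, 56, 59, 55, 58, 66, 72, 71, 73, 72, 71, 72, 66, 59, 68, 78, 80, 79, 79, 85, 90, 89, 90, 88, 88, 87, 88, 89, 92, 93, 93, 90, 89, 89, 89, 89, 90, 88, 89, 89, 88, 90, 89, 88, 88, 88, 87, 88, 88, 87, 86, 86, 85, 76, 71, 65, 58, 55, 55, 55, 54, 57, 52, 57, 58, 55, 53, 53, 58, 63, 65, 63, 66, 65, 65, 70, 113, 152, 169, 170, 169]
332 [76, 77, 76, 77, 77, 77, 76, 77, 73, 76, 77, 75, 66, 60, 58, 56, 59, 58, 56, 64, 72, 72, 73, 71, 70, 68, 62, 61, 69, 82, 87, 89, 89, 90, 90, 89, 88, 90, 90, 91, 92, 91, 92, 92, 95, 92, 89, 86, 89, 88, 90, 90, 91, 91, 90, 89, 89, 91, 88, 88, 88, 89, 86, 85, 87, 86, 88, 76, 74, 65, 56, 57, 57, 54, 55, 54, 53, 55, 57, 54, 55, 54, 55, 61, 64, 64, 63, 65, 65, 66, 87, 138, 164, 169, 171]
```

```bash
python3 -c "
from h import *
print(ctrl.sign_off())"
```

```text
the job is handed in; nothing more can be done
None
```

The job is handed in at about 16.5 s of the 58 s, but no verdict came back; by my last measurements the lid was on its stop and the bit lay in both saddles, golden end to the front and about 1 mm off centre, with the gripper clear and no contact with the tape measure, jar or glue bottle.

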